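# Roll the blue-rimmed pipe spool to its tape line

## Robot

A 7-joint arm with a two-finger parallel gripper is mounted at the origin on the work surface. World frame = base frame: x ahead of the robot, y to its left, z up, the work surface at z = 0. Lengths are in m, angles in degrees, forces in N, time in s.
With the tool pointing down it reaches from about 0.425 to 0.875 m from the base axis. Payload 4.7 kg.
Tool frame: the origin (TCP) lies midway between the tips of the shut fingers; the grasp point (between the pads) lies 19 mm behind it; z points along the fingers, y is the line along which they close (so a half turn about z gives the same grasp; the last joint's range is limited). The gripper opens to 87 mm and grips with 3 to 60 N. Pads are 19 mm wide; open, the fingers measure 117 mm over their backs; the gripper's body (75 mm by 190 mm) begins 51 mm behind the grasp point.
Start: joints at [65.781, 18.392, -4.016, 83.108, 1.295, 78.541, -3.26], TCP at [0.275, -0.589, 0.223] pointing down, gripper open.
Joint ranges: [-163.93, 163.93], [-17.29, 119.83], [-79.2, 71.16], [3.27, 140.29], [-89.18, 269.18], [5.43, 117.66], [-154.24, 154.24]. Speed limits (degrees/s): [147.25, 147.25, 180, 180, 180, 180, 180].

## Interface

Orientations are given as [roll, pitch, yaw] about the fixed x, y, z axes, in that order (R = Rz(yaw) Ry(pitch) Rx(roll)).
In Python, from cell import env gives the robot as it stands. The module is installed in compiled form; this text tells all that it offers.
- The arm moves only by the tool send_rows, never from a script. Its argument "series" is a list of rows, each an object with "travel": the shift along the tool's x, y, z in cm, a list of three; "dr": the turn, a rotation vector about the tool's x, y, z in degrees, a list of three; "claw": the finger opening in cm, from 0 to 8.7. In form: [{"travel": [tx, ty, tz], "dr": [wx, wy, wz], "claw": claw}, ...]. A call has 1 to 12 rows; each row is the pose to reach, as a shift and turn from the pose commanded when the call began, along the tool's axes at that moment; what a row does not reach only later rows make up. A row lasts 1/12 s, in which the tool goes at most 41.7 mm and 7.16 degrees, less where a joint would pass 70% of its speed; a pose out of reach is approached as far as the arm can. A call with a gripper value outside its range is refused whole. The fingers move at their own pace and stop on an object; "grip_force" is the grip in N (left out, the last holds). Time passes only in rows, so rows that repeat a pose let the fingers close. It gives the time, the measured TCP pose, the force and the opening at its end, in the units of the state.
- env.get_obs(): the state, without advancing time (a new reading comes with each control period).
- env.read_camera(name): name is "scene" or "top" or "wrist"; returns the picture (400x640x3 uint8, blue, green, red); there is no depth.
- env.calibration(name): a dict with "fx", "fy", "cx", "cy" (pixels), "cam_to_world" (4x4, takes a point from camera to world coordinates). Camera axes: x right, y down, z forward; pixel columns grow to the right and rows downward; lengths in m; the calibration is good to about 2 mm. A picture is of the moment at which its call begins: read the wrist's pose just before it. calibration takes no time and is no camera call; for the wrist camera it gives the pose at the moment of the call.
- env.sign_off(): hands the job in, once; it reports no verdict.
The state is a dict: "time_s": time; "qpos": joint angles; "joint_velocities": joint speeds; "effort": joint torques, N m; "tool_pos": TCP position; "tool_rot": TCP orientation; "force": force on the tool from outside, world axes, zero at the start; "wrist_torque": the same for the moment, N m; "grip_width": finger opening in m.
Only numpy, scipy, OpenCV 4.12 (cv2) and the standard library are available. Lean on these libraries where they do the work, as an engineer would, in place of code of your own. Each camera call takes 0.05 s, during which the arm holds its last target. There are 200 camera calls.

## Task

On the weighing-room bench lie two steel pipe spools. Roll the one with the blue rims along the bench, by pushing its top, until it rests straight over the blue tape line in front of it, midway between the line's ends. Keep it on the bench all the way, and leave the white-rimmed spool where it lies.

Things in the scene. Friction and masses are not known exactly. Their poses are not given: they have to be found in the camera images.
- blue_spool: Steel pipe spool on its side: bare barrel 92 mm diameter, 92 mm long, between two blue rims 100 mm diameter, 14 mm wide; 120 mm overall, 0.5-0.8 kg. Rolls on the rims without slip under a light press; slight rolling resistance stops it within mm of a slow push. Origin: its centre, 50 mm above the bench. y: its long axis, level; x, z turn as it rolls. Black stripe on the barrel (+z side) is on top at the start.
- white_spool: The other pipe spool, the same in every way but with white rims; it must stay where it lies. Origin at its centre, 50 mm above the bench; y along its length. A yellow tape line, which is not wanted, lies in front of it.
- blue_line: Blue tape line on the bench, 200 mm long, 19 mm wide, flat, nothing to feel. Origin: middle of the line, at bench height; y runs along the line, x across it, level, away from where the blue-rimmed spool starts. The spool starts 100 to 140 mm away on its -x side, square to it within 3 degrees and centred within 15 mm, so rolling straight along x brings it there.
Things that resemble listed ones, but are neither listed nor needed, are in the scene too. Leave any pink or red look-alike of the blue_spool alone.

How it is judged:
By the outcome, as a careful person would: the job done as asked, in the order asked, and still so for the second after the job is handed in, with the robot touching nothing.
It also fails if it takes over 51 s, if anything falls off the work surface, if the arm or the gripper's body presses on something with over 40 N, if the wrist force passes 120 N, or if a joint passes its speed limit or range.

## Working session

There is one attempt and no reset: what is moved stays moved. The work goes in short steps, Python scripts to look and compute and a tool call to move; the robot and the scene stay as the last step left them, time stands still between calls to the robot, and variables do not carry over. Pictures are saved under pics/ and viewed, on a budget of 10 in all, crops included, one or two more only if the job needs it, and the job is handed in when it is done.

Besides the shell and the picture viewer there is one more tool, called after ">>>" in YAML: its name, and indented under it one key for each argument. send_rows: Moves the arm, as the interface text tells. Its arguments: {"type":"object","properties":{"series":{"type":"array"},"grip_force":{"type":"number"}},"required":["series"]}

```bash
mkdir -p pics; cat > h.py <<'E'
import numpy as np, cv2
from cell import env
def ground(cal,u,v,z=0.0):
    T=np.array(cal["cam_to_world"]); d=T[:3,:3]@np.array([(u-cal["cx"])/cal["fx"],(v-cal["cy"])/cal["fy"],1])
    return T[:3,3]+d*(z-T[2,3])/d[2]
def proj(cal,p):
    T=np.array(cal["cam_to_world"]); c=T[:3,:3].T@(np.array(p)-T[:3,3]); return cal["fx"]*c[0]/c[2]+cal["cx"],cal["fy"]*c[1]/c[2]+cal["cy"]
E
python3 - <<'E'
from h import *
o=env.get_obs(); print(o)
for n in("top","scene"):
    im=env.read_camera(n); cv2.imwrite(f"pics/{n}0.png",im); c=env.calibration(n); print(n,c)
E
```

```text
{'time_s': 0.0, 'qpos': array([65.78120536, 18.441545  , -4.01412192, 83.17618628,  1.29334029,
       78.54019985, -3.25977376]), 'joint_velocities': array([-0.05150735,  0.08451977, -0.05066947, -0.04935576,  0.02288941,
        0.10897331, -0.01191284]), 'effort': array([-9.28969166e-04, -4.91285312e+01, -4.04507238e-01, -3.12526023e+01,
       -6.41303463e-02,  4.35921131e-02,  1.64976359e-04]), 'tool_pos': array([ 0.27468701, -0.58848591,  0.22142189]), 'tool_rot': array([-1.79887215e+02,  4.58403918e-03,  2.50271347e+01]), 'force': array([ 0.14976682, -0.31419915, -0.32352441]), 'wrist_torque': array([-0.00933519, -0.06630137,  0.01679642]), 'grip_width': 0.08708045384349819}
top {'fx': 409.79077996545885, 'fy': 409.79077996545885, 'cx': 323.7074274693757, 'cy': 202.39107168219223, 'cam_to_world': array([[ 1.33749939e-01, -9.65845476e-01,  2.21931227e-01,
         3.06391564e-01],
       [-9.91014690e-01, -1.30559764e-01,  2.90522262e-02,
         8.09443553e-02],
       [ 9.15327458e-04, -2.23822840e-01, -9.74629416e-01,
         1.06681583e+00],
       [ 0.00000000e+00,  0.00000000e+00,  0.00000000e+00,
         1.00000000e+00]])}
scene {'fx': 367.3957283288935, 'fy': 367.3957283288935, 'cx': 322.0349475299583, 'cy': 199.34581724526805, 'cam_to_world': array([[-7.95068395e-01,  4.00366866e-01, -4.55601383e-01,
         8.83590066e-01],
       [ 6.06519410e-01,  5.25661497e-01, -5.96501631e-01,
         5.79015281e-01],
       [ 6.72616360e-04, -7.50590676e-01, -6.60767118e-01,
         6.15292153e-01],
       [ 0.00000000e+00,  0.00000000e+00,  0.00000000e+00,
         1.00000000e+00]])}
```

View pics/top0.png

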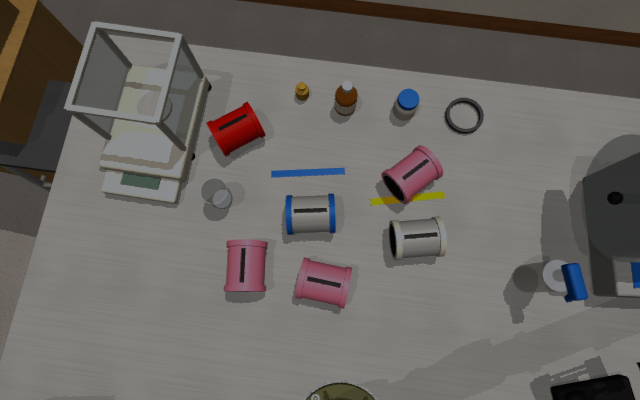

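View pics/scene0.png

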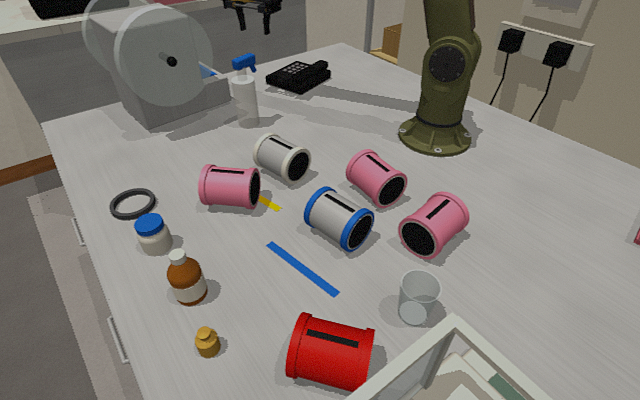

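The top view shows these candidates: a blue-rimmed spool at (311,214), a white-rimmed one at (417,238), pink ones at (413,174), (246,266) and (324,283), and a red one at (236,129). The blue-rimmed spool at (311,214) fits, because it has a bare barrel and the blue line at (308,172) lies in front of it. I'll confirm this in an enlarged crop and measure.

```bash
cat >> h.py <<'E'
from scipy.optimize import least_squares
def blue(im):
    h=cv2.cvtColor(im,cv2.COLOR_BGR2HSV); return cv2.inRange(h,(100,120,60),(125,255,255))
def line_fit(cal,m):
    ys,xs=np.nonzero(m); P=np.array([ground(cal,x,y)[:2] for x,y in zip(xs,ys)])
    (c,s,a)=cv2.minAreaRect(P.astype(np.float32)*1000); q=cv2.boxPoints((c,s,a))
    C=P.mean(0); w,V=np.linalg.eigh(np.cov((P-C).T)); y=V[:,1]
    t=(P-C)@y; return (np.array(c)/1000),y,np.array(s)
def outline(p,yaw):
    """silhouette points of both rims: p centre xy, yaw of the axis (rad), world"""
    ax=np.array([np.cos(yaw),np.sin(yaw),0]); n=np.array([-ax[1],ax[0],0]); th=np.linspace(0,2*np.pi,60)
    return [[np.r_[p,.05]+ax*s+.05*(np.cos(t)*n+np.sin(t)*np.array([0,0,1])) for s in (a,b) for t in th] for a,b in((-.06,-.046),(.046,.06))]
def render(cal,p,yaw,S=8):
    m=np.zeros((400,640),np.uint8)
    for r in outline(p,yaw):
        q=np.array([proj(cal,x) for x in r],np.float32); cv2.fillConvexPoly(m,np.round(cv2.convexHull(q)*16).astype(np.int32),255,cv2.LINE_AA,4)
    return m
def hull_pts(cal,p,yaw):
    q=np.array([proj(cal,x) for r in outline(p,yaw) for x in r],np.float32); return cv2.convexHull(q)[:,0]
def spool_fit(cal,m,p0,yaw0):
    """match the convex hull of the blue pixels with the hull of both rims"""
    ys,xs=np.nonzero(m); H=cv2.convexHull(np.c_[xs,ys].astype(np.float32))
    def f(v):
        h=hull_pts(cal,v[:2],v[2]); k=np.linspace(0,2*np.pi,72,endpoint=False); D=np.c_[np.cos(k),np.sin(k)]
        return (h@D.T).max(0)-(H[:,0]@D.T).max(0)-.4
    r=least_squares(f,[*p0,yaw0],loss='soft_l1',x_scale=[.01,.01,.05]); return r.x,np.sqrt(np.mean(r.fun**2))
E
cat > m.py <<'E'
from h import *
import sys
def measure(n,im,cal,boxL,boxS,p0=None,yaw0=None):
    m=blue(im)
    def crop(b):
        z=np.zeros_like(m); z[b[1]:b[3],b[0]:b[2]]=m[b[1]:b[3],b[0]:b[2]]; return z
    L=None
    if boxL: 
        L=line_fit(cal,crop(boxL)); print(n,"line",L)
    if boxS: print(n,"spool x,y,yaw,rms",*spool_fit(cal,crop(boxS),p0,yaw0))
E
python3 - <<'E'
from m import *
im=cv2.imread("pics/top0.png"); cal=env.calibration("top")
p0=ground(cal,311,214,.07)[:2]; print(p0)
measure("top",im,cal,(262,160,352,184),(278,186,345,240),p0,-np.pi/2)
im2=cv2.imread("pics/scene0.png"); c2=env.calibration("scene")
measure("scene",im2,c2,(260,236,345,300),(300,183,378,252),p0,-np.pi/2)
for u,v in((417,238),(413,174)): print(ground(cal,u,v,.07)[:2])
c=lambda i,x,y:cv2.resize(i[y:y+120,x:x+120],(400,400),interpolation=cv2.INTER_CUBIC)
cv2.imwrite("pics/crop.png",np.hstack([c(im,250,140),c(im2,260,180)]))
E
```

```text
[0.49988423 0.13793318]
top line (array([0.62710687, 0.16759747]), array([-0.18007  ,  0.9836538]), array([ 18.12994385, 198.67054749]))
top spool x,y,yaw,rms [ 0.50035504  0.13757413 -1.57079633] 2.3648815632534244
scene line (array([0.61142798, 0.17542563]), array([-0.22894571,  0.97343919]), array([155.86499023, 176.41923523]))
scene spool x,y,yaw,rms [ 0.50106874  0.13765862 -1.57088783] 1.6839075950820643
[ 0.47534392 -0.1275781 ]
[ 0.6369479  -0.10392567]
```

View pics/crop.png

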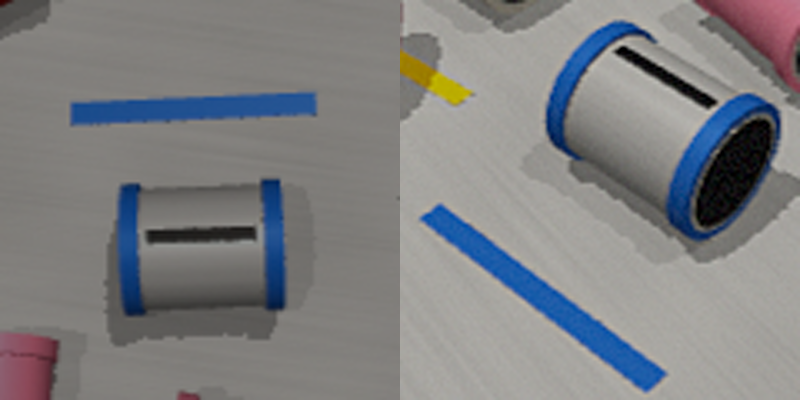

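Confirmed: the crop shows blue rims, a bare barrel and a black stripe on top, with the blue line in front at crop (70..317,110). The spool fit stuck at its starting value because float32 killed the finite differences, so I'll fix that.

```bash
sed -i "s/x_scale=\[.01,.01,.05\]/x_scale=[.01,.01,.05],diff_step=1e-2/" h.py
cat >> m.py <<'E'
def comp(m,x,y):
    n,l=cv2.connectedComponents(m); w=l[y-8:y+9,x-8:x+9]; k=np.bincount(w[w>0]).argmax(); return np.uint8(l==k)*255
def report(L,S):
    C,y=L; y=y*np.sign(y[1]); x=np.array([y[1],-y[0]]); a=np.array([np.cos(S[2]),np.sin(S[2])]); a*=np.sign(a[1]); d=S[:2]-C
    print("in line frame mm: dx %.1f dy %.1f  yaw err deg %.2f"%(1e3*d@x,1e3*d@y,np.degrees(np.arctan2(-a@x,a@y))))
E
python3 - <<'E'
from m import *
for n,pl,bs in(("top",(308,172),(278,186,345,240)),("scene",(300,267),(300,183,378,252))):
    im=cv2.imread(f"pics/{n}0.png"); cal=env.calibration(n); m=blue(im); ml=comp(m,*pl); L=line_fit(cal,ml); print(n,*L)
    m[ml>0]=0; z=np.zeros_like(m); z[bs[1]:bs[3],bs[0]:bs[2]]=m[bs[1]:bs[3],bs[0]:bs[2]]
    S,r=spool_fit(cal,z,[.5,.138],np.radians(100)); print(S[:2],np.degrees(S[2]),r); report(L[:2],S)
E
```

```text
top [0.62710687 0.16759747] [-0.18007    0.9836538] [ 18.12994385 198.67054749]
[0.50447974 0.14076844] 99.68277429004995 0.5317807476731028
in line frame mm: dx -125.5 dy -4.3  yaw err deg -0.69
scene [0.62547443 0.1664902 ] [-0.18118898  0.9834483 ] [ 18.37200737 200.01860046]
[0.50273959 0.13946679] 99.24491559964832 0.26432339142253986
in line frame mm: dx -125.6 dy -4.3  yaw err deg -1.19
```

>>> send_rows:
  series:
    - {"travel": [0,0,-4],"dr": [0,0,0],"claw": 4}
    - {"travel": [0,0,-8],"dr": [0,0,0],"claw": 4}
    - {"travel": [0,0,-12],"dr": [0,0,0],"claw": 4}
    - {"travel": [0,0,-15],"dr": [0,0,0],"claw": 4}
    - {"travel": [0,0,-18],"dr": [0,0,0],"claw": 4}
    - {"travel": [3.3,-2,-18],"dr": [0,0,2],"claw": 4}
    - {"travel": [6.6,-4,-18],"dr": [0,0,4],"claw": 4}
    - {"travel": [9.9,-6,-18],"dr": [0,0,6],"claw": 4}
    - {"travel": [13.2,-8,-18],"dr": [0,0,8],"claw": 4}
    - {"travel": [16.5,-10,-18],"dr": [0,0,10],"claw": 4}
    - {"travel": [19.8,-12,-18],"dr": [0,0,12.5],"claw": 4}
    - {"travel": [23,-14,-18],"dr": [0,0,15],"claw": 4}

```text
time_s: 1.1
tool_pos: [0.4249, -0.3628, 0.4022]
tool_rot: [-180.0, 0.0, 9.9]
force: [0.7, -0.2, 2.1]
grip_width: 0.0406
```

>>> send_rows:
  series:
    - {"travel": [1.2,-3.9,0],"dr": [0,0,0],"claw": 4}
    - {"travel": [2.4,-7.8,0],"dr": [0,0,0],"claw": 4}
    - {"travel": [3.6,-11.7,0],"dr": [0,0,0],"claw": 4}
    - {"travel": [4.8,-15.6,0],"dr": [0,0,0],"claw": 4}
    - {"travel": [6,-19.5,0],"dr": [0,0,0],"claw": 4}
    - {"travel": [7.2,-23.4,0],"dr": [0,0,0],"claw": 4}
    - {"travel": [8.4,-27.3,0],"dr": [0,0,0],"claw": 4}
    - {"travel": [9.6,-31.2,0],"dr": [0,0,0],"claw": 4}
    - {"travel": [10.8,-35.1,0],"dr": [0,0,0],"claw": 4}
    - {"travel": [12,-39,0],"dr": [0,0,0],"claw": 4}
    - {"travel": [13.2,-43,0],"dr": [0,0,0],"claw": 4}
    - {"travel": [14.4,-47,0],"dr": [0,0,0],"claw": 4}

```text
time_s: 2.1
tool_pos: [0.4837, 0.1247, 0.4025]
tool_rot: [180.0, -0.0, 10.0]
force: [1.4, -0.1, 0.2]
grip_width: 0.04
```

>>> send_rows:
  series:
    - {"travel": [0.1,-0.4,3.9],"dr": [0,0,0],"claw": 4}
    - {"travel": [0.2,-0.8,7.8],"dr": [0,0,0],"claw": 4}
    - {"travel": [0.3,-1.2,11.7],"dr": [0,0,0],"claw": 4}
    - {"travel": [0.3,-1.2,15.6],"dr": [0,0,0],"claw": 4}
    - {"travel": [0.3,-1.2,19.5],"dr": [0,0,0],"claw": 4}
    - {"travel": [0.3,-1.2,23],"dr": [0,0,0],"claw": 4}
    - {"travel": [0.3,-1.2,26],"dr": [0,0,0],"claw": 4}
    - {"travel": [0.3,-1.2,28],"dr": [0,0,0],"claw": 4}
    - {"travel": [0.3,-1.2,29],"dr": [0,0,0],"claw": 4}
    - {"travel": [0.3,-1.2,29.3],"dr": [0,0,0],"claw": 4}
    - {"travel": [0.3,-1.2,29.3],"dr": [0,0,0],"claw": 4}

```text
time_s: 3.02
tool_pos: [0.4849, 0.1353, 0.1094]
tool_rot: [-180.0, 0.0, 10.0]
force: [-0.2, 0.6, 0.2]
grip_width: 0.0402
```

```bash
python3 - <<'E'
from h import *
o=env.get_obs(); print(o["tool_pos"],o["force"])
cv2.imwrite("pics/w1.png",np.hstack([env.read_camera("wrist")[:, :400],env.read_camera("scene")[100:300,200:400].repeat(2,0).repeat(2,1)]))
print(np.round(env.calibration("wrist")["cam_to_world"],3))
E
```

```text
[0.48485082 0.13525865 0.10943551] [-0.23040195  0.55522336  0.17730049]
[[ 0.174 -0.941 -0.29   0.566]
 [-0.985 -0.167 -0.051  0.148]
 [-0.     0.294 -0.956  0.274]
 [ 0.     0.     0.     1.   ]]
```

View pics/w1.png

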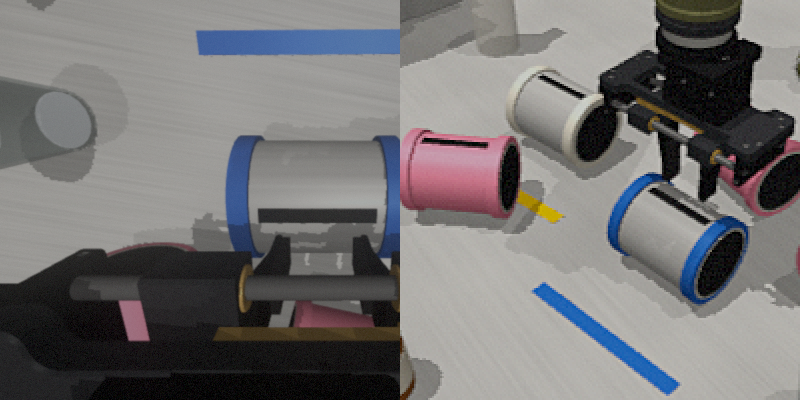

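The wrist view (left) shows both fingertips above the rear of the barrel between the rims, with the stripe just ahead at (318,215). The scene view agrees. Now a slow descent to feel for contact.

>>> send_rows:
  series:
    - {"travel": [0,0,0.5],"dr": [0,0,0],"claw": 4}
    - {"travel": [0,0,1],"dr": [0,0,0],"claw": 4}
    - {"travel": [0,0,1.2],"dr": [0,0,0],"claw": 4}
    - {"travel": [0,0,1.35],"dr": [0,0,0],"claw": 4}
    - {"travel": [0,0,1.4],"dr": [0,0,0],"claw": 4}
    - {"travel": [0,0,1.5],"dr": [0,0,0],"claw": 4}
    - {"travel": [0,0,1.55],"dr": [0,0,0],"claw": 4}
    - {"travel": [0,0,1.55],"dr": [0,0,0],"claw": 4}

```text
time_s: 3.78
tool_pos: [0.486, 0.1354, 0.0951]
tool_rot: [180.0, -0.1, 10.0]
force: [-0.4, -1.0, 5.3]
grip_width: 0.0401
```

>>> send_rows:
  series:
    - {"travel": [0.2,0,0.02],"dr": [0,0,0],"claw": 4}
    - {"travel": [0.5,0,0],"dr": [0,0,0],"claw": 4}
    - {"travel": [0.8,0,-0.02],"dr": [0,0,0],"claw": 4}
    - {"travel": [1.2,0,-0.05],"dr": [0,0,0],"claw": 4}
    - {"travel": [1.6,0,-0.07],"dr": [0,0,0],"claw": 4}
    - {"travel": [2,0,-0.08],"dr": [0,0,0],"claw": 4}
    - {"travel": [2.4,0,-0.08],"dr": [0,0,0],"claw": 4}
    - {"travel": [2.8,0,-0.08],"dr": [0,0,0],"claw": 4}
    - {"travel": [3.2,0,-0.08],"dr": [0,0,0],"claw": 4}
    - {"travel": [3.6,0,-0.08],"dr": [0,0,0],"claw": 4}
    - {"travel": [3.9,0,-0.08],"dr": [0,0,0],"claw": 4}
    - {"travel": [4,0,-0.08],"dr": [0,0,0],"claw": 4}

```text
time_s: 4.78
tool_pos: [0.5263, 0.1423, 0.0963]
tool_rot: [180.0, -0.2, 10.0]
force: [0.9, 0.7, 7.1]
grip_width: 0.0402
```

```bash
cat > look.py <<'E'
from m import *
import sys
# line from the start pictures (mean of both views, per view to cancel calibration)
LN={"top":(np.array([.62711,.16760]),np.array([-.18007,.98365])),"scene":(np.array([.62547,.16649]),np.array([-.18119,.98345]))}
def look(tag,names=("scene","top")):
    o=env.get_obs(); print("t",o["time_s"],o["tool_pos"],o["force"].round(1))
    for n in names:
        im=env.read_camera(n); cv2.imwrite(f"pics/{n}_{tag}.png",im); cal=env.calibration(n); m=blue(im)
        z=np.zeros_like(m); C,y=LN[n]
        # region of bench where the spool can be
        q=[proj(cal,[*(C+a*np.array([y[1],-y[0]])+b*y),h]) for a in(-.2,.08) for b in(-.09,.08) for h in(0.002,.1)]
        cv2.fillConvexPoly(z,cv2.convexHull(np.array(q,np.float32)).astype(np.int32),255); m&=z
        # drop tape pixels
        b=.0105; t=[proj(cal,[*(C+s*b*np.array([y[1],-y[0]])+k*.101*y),0]) for s,k in((-1,-1),(-1,1),(1,1),(1,-1))]
        tape=np.zeros_like(m); cv2.fillConvexPoly(tape,np.round(t).astype(np.int32),255); mm=m.copy(); mm[tape>0]=0
        nl,l,st,_=cv2.connectedComponentsWithStats(mm)
        k=[i for i in range(1,nl) if st[i,4]>25]; mm=np.uint8(np.isin(l,k))*255
        best=min((spool_fit(cal,mm,C+d*np.array([y[1],-y[0]]),np.radians(100)) for d in(-.1,-.05,0)),key=lambda r:r[1])
        print(n,best[0][:2].round(4),"rms px %.2f"%best[1],end=" "); report(LN[n],best[0])
if __name__=="__main__": look(sys.argv[1],sys.argv[2:] or ("scene","top"))
E
python3 look.py a scene
```

```text
t 4.7833 [0.52627037 0.14233959 0.09629342] [0.9 0.7 7.1]
scene [0.5252 0.1438] rms px 0.78 in line frame mm: dx -102.7 dy -4.2  yaw err deg -0.25
```

>>> send_rows:
  series:
    - {"travel": [0.2,0,0],"dr": [0,0,0],"claw": 4}
    - {"travel": [0.5,0,0],"dr": [0,0,0],"claw": 4}
    - {"travel": [0.9,0,0],"dr": [0,0,0],"claw": 4}
    - {"travel": [1.3,0,0],"dr": [0,0,0],"claw": 4}
    - {"travel": [1.7,0,0],"dr": [0,0,0],"claw": 4}
    - {"travel": [2.1,0,0],"dr": [0,0,0],"claw": 4}
    - {"travel": [2.5,0,0.01],"dr": [0,0,0],"claw": 4}
    - {"travel": [2.9,0,0.03],"dr": [0,0,0],"claw": 4}
    - {"travel": [3.3,0,0.05],"dr": [0,0,0],"claw": 4}
    - {"travel": [3.6,0,0.08],"dr": [0,0,0],"claw": 4}
    - {"travel": [3.8,0,0.1],"dr": [0,0,0],"claw": 4}
    - {"travel": [3.8,0,0.1],"dr": [0,0,0],"claw": 4}

```text
time_s: 5.83
tool_pos: [0.5636, 0.1489, 0.095]
tool_rot: [180.0, -0.2, 10.0]
force: [0.7, -1.4, 6.4]
grip_width: 0.0401
```

>>> send_rows:
  series:
    - {"travel": [0,0,-0.05],"dr": [0,0,0],"claw": 4}
    - {"travel": [0,0,-0.2],"dr": [0,0,0],"claw": 4}
    - {"travel": [0,0,-1],"dr": [0,0,0],"claw": 4}
    - {"travel": [-1,0,-2],"dr": [0,0,0],"claw": 4}
    - {"travel": [-3,0,-2],"dr": [0,0,0],"claw": 4}
    - {"travel": [-4,0,-2],"dr": [0,0,0],"claw": 4}

```text
time_s: 6.33
tool_pos: [0.5207, 0.142, 0.114]
tool_rot: [180.0, 0.1, 10.1]
force: [-1.2, 0.5, -0.7]
grip_width: 0.0396
```

```bash
python3 look.py b
```

```text
t 6.3333 [0.52065493 0.14201726 0.11402688] [-1.2  0.5 -0.7]
scene [0.5427 0.1466] rms px 0.31 in line frame mm: dx -85.0 dy -4.6  yaw err deg -0.91
top [0.5444 0.1649] rms px 28.97 in line frame mm: dx -81.9 dy 12.2  yaw err deg 7.35
```

>>> send_rows:
  series:
    - {"travel": [0.4,-0.1,0.5],"dr": [0,0,0],"claw": 4}
    - {"travel": [0.4,-0.1,1.2],"dr": [0,0,0],"claw": 4}
    - {"travel": [0.4,-0.1,1.6],"dr": [0,0,0],"claw": 4}
    - {"travel": [0.4,-0.1,1.85],"dr": [0,0,0],"claw": 4}
    - {"travel": [0.4,-0.1,2],"dr": [0,0,0],"claw": 4}
    - {"travel": [0.6,-0.1,2],"dr": [0,0,0],"claw": 4}
    - {"travel": [0.9,-0.1,1.98],"dr": [0,0,0],"claw": 4}
    - {"travel": [1.2,-0.1,1.96],"dr": [0,0,0],"claw": 4}
    - {"travel": [1.6,-0.1,1.93],"dr": [0,0,0],"claw": 4}
    - {"travel": [2,-0.1,1.91],"dr": [0,0,0],"claw": 4}
    - {"travel": [2.4,-0.1,1.9],"dr": [0,0,0],"claw": 4}
    - {"travel": [2.8,-0.1,1.9],"dr": [0,0,0],"claw": 4}

```text
time_s: 7.43
tool_pos: [0.552, 0.148, 0.0962]
tool_rot: [180.0, -0.2, 10.0]
force: [0.6, -1.3, 8.7]
grip_width: 0.0401
```

>>> send_rows:
  series:
    - {"travel": [0.5,0,0],"dr": [0,0,0],"claw": 4}
    - {"travel": [1,0,0],"dr": [0,0,0],"claw": 4}
    - {"travel": [1.5,0,0],"dr": [0,0,0],"claw": 4}
    - {"travel": [2,0,0],"dr": [0,0,0],"claw": 4}
    - {"travel": [2.5,0,0],"dr": [0,0,0],"claw": 4}
    - {"travel": [3,0,0],"dr": [0,0,0],"claw": 4}
    - {"travel": [3.5,0,0],"dr": [0,0,0],"claw": 4}
    - {"travel": [4,0,0.01],"dr": [0,0,0],"claw": 4}
    - {"travel": [4.5,0,0.03],"dr": [0,0,0],"claw": 4}
    - {"travel": [5,0,0.05],"dr": [0,0,0],"claw": 4}
    - {"travel": [5.4,0,0.08],"dr": [0,0,0],"claw": 4}
    - {"travel": [5.6,0,0.1],"dr": [0,0,0],"claw": 4}

```text
time_s: 8.43
tool_pos: [0.6069, 0.1576, 0.0944]
tool_rot: [-180.0, -0.1, 10.0]
force: [1.0, -0.7, 6.0]
grip_width: 0.0405
```

>>> send_rows:
  series:
    - {"travel": [0,0,0],"dr": [0,0,0],"claw": 4}
    - {"travel": [0,0,-0.05],"dr": [0,0,0],"claw": 4}
    - {"travel": [0,0,-0.2],"dr": [0,0,0],"claw": 4}
    - {"travel": [0,0,-1],"dr": [0,0,0],"claw": 4}
    - {"travel": [-1,0,-2],"dr": [0,0,0],"claw": 4}
    - {"travel": [-3,0,-2],"dr": [0,0,0],"claw": 4}
    - {"travel": [-4,0,-2],"dr": [0,0,0],"claw": 4}

```text
time_s: 9.02
tool_pos: [0.5639, 0.1508, 0.114]
tool_rot: [-180.0, 0.1, 10.1]
force: [0.4, 0.7, -1.1]
grip_width: 0.04
```

```bash
python3 look.py c scene
```

```text
t 9.0167 [0.56391785 0.15080161 0.11397934] [ 0.4  0.7 -1.1]
scene [0.5837 0.1534] rms px 0.46 in line frame mm: dx -43.5 dy -5.3  yaw err deg -0.88
```

>>> send_rows:
  series:
    - {"travel": [0,0,0.5],"dr": [0,0,0],"claw": 4}
    - {"travel": [0,0,1.2],"dr": [0,0,0],"claw": 4}
    - {"travel": [0,0,1.6],"dr": [0,0,0],"claw": 4}
    - {"travel": [0,0,1.85],"dr": [0,0,0],"claw": 4}
    - {"travel": [0,0,2],"dr": [0,0,0],"claw": 4}
    - {"travel": [0.2,0,2],"dr": [0,0,0],"claw": 4}
    - {"travel": [0.5,0,1.98],"dr": [0,0,0],"claw": 4}
    - {"travel": [0.8,0,1.96],"dr": [0,0,0],"claw": 4}
    - {"travel": [1.2,0,1.93],"dr": [0,0,0],"claw": 4}
    - {"travel": [1.6,0,1.91],"dr": [0,0,0],"claw": 4}
    - {"travel": [2,0,1.9],"dr": [0,0,0],"claw": 4}
    - {"travel": [2.5,0,1.9],"dr": [0,0,0],"claw": 4}

```text
time_s: 10.07
tool_pos: [0.5923, 0.1549, 0.0963]
tool_rot: [180.0, -0.2, 10.0]
force: [0.2, -0.6, 7.9]
grip_width: 0.0395
```

>>> send_rows:
  series:
    - {"travel": [0.5,0,0],"dr": [0,0,0],"claw": 4}
    - {"travel": [1,0,0],"dr": [0,0,0],"claw": 4}
    - {"travel": [1.6,0,0],"dr": [0,0,0],"claw": 4}
    - {"travel": [2.2,0,0],"dr": [0,0,0],"claw": 4}
    - {"travel": [2.8,0,0],"dr": [0,0,0],"claw": 4}
    - {"travel": [3.4,0,0],"dr": [0,0,0],"claw": 4}
    - {"travel": [4,0,0],"dr": [0,0,0],"claw": 4}
    - {"travel": [4.5,0,0.02],"dr": [0,0,0],"claw": 4}
    - {"travel": [5,0,0.04],"dr": [0,0,0],"claw": 4}
    - {"travel": [5.4,0,0.06],"dr": [0,0,0],"claw": 4}
    - {"travel": [5.7,0,0.09],"dr": [0,0,0],"claw": 4}
    - {"travel": [5.9,0,0.1],"dr": [0,0,0],"claw": 4}

```text
time_s: 11.07
tool_pos: [0.6502, 0.165, 0.0944]
tool_rot: [180.0, -0.1, 10.0]
force: [0.8, -0.8, 4.8]
grip_width: 0.0398
```

>>> send_rows:
  series:
    - {"travel": [0,0,0],"dr": [0,0,0],"claw": 4}
    - {"travel": [0,0,-0.05],"dr": [0,0,0],"claw": 4}
    - {"travel": [0,0,-0.2],"dr": [0,0,0],"claw": 4}
    - {"travel": [0,0,-1],"dr": [0,0,0],"claw": 4}
    - {"travel": [-1,0,-2],"dr": [0,0,0],"claw": 4}
    - {"travel": [-4,0,-3],"dr": [0,0,0],"claw": 3}
    - {"travel": [-8,0,-3],"dr": [0,0,0],"claw": 2}
    - {"travel": [-12,0,-3],"dr": [0,0,0],"claw": 1}
    - {"travel": [-16,0,-3],"dr": [0,0,0],"claw": 0}
    - {"travel": [-18,0,-3],"dr": [0,0,0],"claw": 0}

```text
time_s: 11.9
tool_pos: [0.4658, 0.1332, 0.1226]
tool_rot: [179.9, 0.3, 10.1]
force: [0.2, 0.7, -0.0]
grip_width: 0.0146
```

```bash
python3 look.py d; python3 - <<'E'
from h import *
a=cv2.imread("pics/top_d.png")[120:270,220:420]; b=cv2.imread("pics/scene_d.png")[150:350,230:430]
cv2.imwrite("pics/d.png",np.hstack([cv2.resize(a,(400,300),interpolation=2),cv2.resize(b,(300,300),interpolation=2)]))
E
```

```text
t 11.9 [0.46584648 0.13320862 0.12263789] [ 0.2  0.7 -0. ]
scene [0.6269 0.1612] rms px 0.55 in line frame mm: dx 0.4 dy -5.4  yaw err deg -0.86
top [0.6743 0.1686] rms px 9.74 in line frame mm: dx 46.6 dy -7.5  yaw err deg -1.09
```

View pics/d.png

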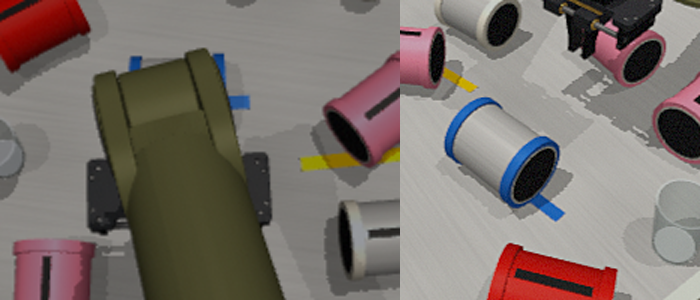

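The scene crop (right) shows the blue spool astride the blue tape, with the tape end sticking out at (550,208). In the top view the arm hides it, so I'll move the arm clear and check again.

>>> send_rows:
  series:
    - {"travel": [0,0,-4],"dr": [0,0,0],"claw": 0}
    - {"travel": [0,0,-8],"dr": [0,0,0],"claw": 0}
    - {"travel": [0,0,-12],"dr": [0,0,0],"claw": 0}
    - {"travel": [0,4,-14],"dr": [0,0,0],"claw": 0}
    - {"travel": [0,8,-14],"dr": [0,0,0],"claw": 0}
    - {"travel": [0,12,-14],"dr": [0,0,0],"claw": 0}
    - {"travel": [0,16,-14],"dr": [0,0,0],"claw": 0}
    - {"travel": [0,20,-14],"dr": [0,0,0],"claw": 0}
    - {"travel": [0,24,-14],"dr": [0,0,0],"claw": 0}
    - {"travel": [0,28,-14],"dr": [0,0,0],"claw": 0}
    - {"travel": [0,32,-14],"dr": [0,0,0],"claw": 0}
    - {"travel": [0,35,-14],"dr": [0,0,0],"claw": 0}

```text
time_s: 13.0
tool_pos: [0.5323, -0.2153, 0.2634]
tool_rot: [179.9, 0.0, 9.8]
force: [-0.2, -0.8, -0.3]
grip_width: 0.0004
```

```bash
python3 look.py e; python3 - <<'E'
from h import *
a=cv2.imread("pics/top_e.png")[130:260,250:450]; b=cv2.imread("pics/scene_e.png")[190:310,240:360]
cv2.imwrite("pics/e.png",np.hstack([cv2.resize(a,(462,300),interpolation=2),cv2.resize(b,(300,300),interpolation=2)]))
E
```

```text
t 13.0 [ 0.5322673  -0.21530048  0.26339735] [-0.2 -0.8 -0.3]
scene [0.6269 0.1613] rms px 0.41 in line frame mm: dx 0.4 dy -5.3  yaw err deg -0.90
top [0.6287 0.1622] rms px 0.54 in line frame mm: dx 0.6 dy -5.6  yaw err deg -1.18
```

View pics/e.png

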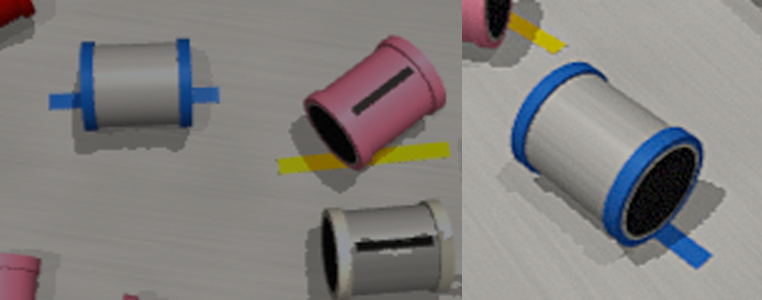

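The top crop shows the blue spool across the tape, with an end showing on each side at (62,102) and (205,95). The two fits agree: about 0.5 mm across the line, 5.4 mm along it, and 1° of yaw. The white spool hasn't moved and the arm is clear, so I'm handing the job in.

```bash
python3 -c "from cell import env; print(env.sign_off())"
```

```text
the job is handed in; nothing more can be done
None
```

The blue-rimmed spool now rests over the blue tape line, and the job was handed in at 13 s, well under the 51 s limit. I rolled it there in three strokes, with both fingertips pressing lightly on top of the barrel; the force readings between moves were about 5–9 N.

**Final position:** the last pictures, from the top and scene cameras, agree on where the spool ended up:

| Check | Result |
|---|---|
| Across the line | about 0.5 mm off |
| Along the line | about 5.4 mm off the midpoint |
| Angle to the line | about 1° off square |

- **Offset left in place:** the 5.4 mm and the 1° come mostly from where the spool started (about 4.3 mm and 1° off). I left them rather than slide the spool sideways.
- **Other objects:** the white-rimmed spool looks unmoved in the last picture, and the arm was nowhere near touching anything.
- **Failed checks:** some mid-job top-camera fits failed because the arm hid the spool, so I ignored them. With the arm clear, the top camera's fit was good.

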